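# Step the board tester's program dial on four clicks and press start

### The arm

A 6-joint arm with a two-finger parallel gripper is mounted at the origin on the work surface; the furniture and walls round the work are solid. World frame = base frame: x ahead of the robot, y to its left, z up, the work surface at z = 0. Lengths are in m, angles in rad, forces in N, time in s.
With the tool pointing down it reaches from about 0.225 to 0.725 m from the base axis. Payload 3.1 kg.
Tool frame: the origin (TCP) lies midway between the tips of the shut fingers; the grasp point (between the pads) lies 19 mm behind it; z points along the fingers, y is the direction in which the jaws open and shut (so a half turn about z gives the same grasp; the last joint's range is limited). The gripper opens to 85 mm and grips with 20 to 120 N. Pads are 22 mm wide; open, the fingers measure 114 mm over their backs; the gripper's body (76 mm by 85 mm) begins 54 mm behind the grasp point. The pads swing forward as they close: fully open they stand 13 mm farther back than shut.
Start: joints at [-1.341, 0.048, 0.099, 1.622, 0, 1.443], TCP at [0.184, -0.492, 0.231] pointing down, gripper open.
Joint ranges: [-2.91, 2.91], [-0.99, 1.94], [-1.21, 1.42], [-2.12, 2.29], [-1.49, 1.47], [-3.14, 3.14]. Speed limits (rad/s): [2.79, 2.79, 3.14, 3.14, 3.14, 3.14].

### API

Orientations are given as a 3x3 rotation matrix whose columns are the frame's x, y, z axes.
In Python, from plant import monitor, vision, job gives the robot as it stands. The module is installed in compiled form; this text tells all that it offers.
- The arm moves only by the tool step_arm, never from a script. Its argument "moves" is a list that holds one entry, the list of rows, each a list of 6 numbers: the shift along the tool's x, y, z in mm, then the turn, a rotation vector about the tool's x, y, z in rad. A call has exactly 10 rows; each row is the pose to reach, as a shift and turn from the pose commanded when the call began, along the tool's axes at that moment; what a row does not reach only later rows make up. A row lasts 1/10 s, in which the tool goes at most 50 mm and 8.59 degrees, less where a joint would pass 70% of its speed; a pose out of reach is approached as far as the arm can. A call with a gripper value outside its range is refused whole. "jaw" is the finger opening in mm, from 0 to 85.4, set as the call begins (left out, the last holds). The fingers move at their own pace and stop on an object; the grip force is fixed at half the most. Time passes only in rows, so rows that repeat a pose let the fingers close, or fill a call up. It gives the time, the measured TCP pose, the force and the opening at its end, in the units of the state.
- monitor.get_obs(): the state, without advancing time (a new reading comes with each control period).
- vision.camera(name): name is "scene" or "top" or "wrist"; returns (picture, depth): 420x560x3 uint8, blue, green, red; 420x560 float32, m along the optical axis (not along the pixel's ray), 0 where there is no reading.
- vision.calibration(name): a dict with "intrinsics" (3x3 intrinsics, pixels), "R" (3x3) and "t" (3): a world point X has camera coordinates R X + t; the wrist camera has in their place "T_tool_cam" (4x4, takes a point from camera to tool coordinates, whose origin is the TCP and whose axes are the flange's). Camera axes: x right, y down, z forward; pixel columns grow to the right and rows downward; lengths in m; the calibration is good to about 2 mm. The wrist camera is an equidistant fisheye: a pixel r from the principal point sees the ray r / f radians off the axis. A picture is of the moment at which its call begins: read the wrist's pose just before it. calibration takes no time and is no camera call.
- job.close_job(): hands the job in, once; it reports no verdict.
The state is a dict: "time": time; "joint_pos": joint angles; "qd": joint speeds; "joint_efforts": joint torques, N m; "eef_pos": TCP position; "ee_rot": TCP orientation; "ft_force": force on the tool from outside, world axes, zero at the start; "ft_torque": the same for the moment, N m; "width": finger opening in m.
Only numpy, scipy, OpenCV 4.12 (cv2) and the standard library are available. Lean on these libraries where they do the work, as an engineer would, in place of code of your own. Each camera call takes 0.05 s, during which the arm holds its last target. There are 200 camera calls.

### The job

The board in the tester is the next variant, and its test program lies four settings further on: with a fingertip against the side of the black bar knob, push the dial exactly four clicks clockwise (seen from above) from where it stands. Then press the green start button all the way down, let it come up again and move clear. Do not grip or lift anything, do not press start at any other dial setting, keep off the red stop button, and leave the board in its nest and the things round the tester where they are.

Things in the scene. Friction and masses are not known exactly. Their poses are not given: they have to be found in the camera images.
- tester: Board tester fixed to the bench: low grey case, 240 mm deep (its x) by 270 mm wide (its y); flat white top panel 50 mm above the bench. Origin: centre of its underside; +x to its back, +y to its left. A board nest (black plate, aluminium corners, contact bar; up to 15 mm above the panel) fills the back half, from x = 0; dial and buttons stand in the front half.
- dial (a joint): Program dial, rad, grows clockwise seen from above. Eight click stops 0.5236 rad (30 deg) apart, at 0 to 3.665, hard end stops just beyond; starts on the first, second or third. A sprung ball on a lobed cam holds it: leaving a stop takes about 0.1 N m (4 N at 25 mm from the axis), less near half way; a little past that it snaps by itself into the next stop.
- dial_axis (a point): On the dial's vertical axis, half way up its bar grip, 16.5 mm above the panel; x along the bar to the pointer end, z up. Dial: round black skirt, 66 mm across, top 6 mm above the panel; on it an upright black bar across the middle, 64 mm long (32 mm each way from the axis), 13 mm thick, 6 to 27 mm above the panel. 55 mm clear all round the axis.
- dial_pointer (a point): Middle of the pointer end of the bar grip (the end with the white line), 30 mm from the dial's axis, 16.5 mm above the panel. Either end of the bar may be pushed.
- start (a joint): Travel of the green start button, m: 0 up, 0.006 fully down (end stop). A spring brings it up; fully down takes 5 N.
- start_top (a point): Centre of the top face of the green start button: a cap of 28 mm diameter in a round black housing of 44 mm diameter; the top face is 22 mm above the panel when up, and still 4 mm above the housing's rim when fully down.
- stop (a joint): Travel of the red stop button, m: 0 up, 0.006 down. Same make as the start button. To be left alone.
- stop_top (a point): Centre of the top face of the red stop button, 55 mm to the right of the start button (tester's -y).
- board: Green populated circuit board, 105 x 230 x 12 mm, lying loose in the tester's nest, its top about 66 mm above the bench. Origin: centre of its underside; x across it, y along it. To be left alone.
- note_pad: Paper note pad, 148 x 106 x 12 mm, loose on the bench. To be left alone.
- red_pen: Red pen, 142 mm long, 11 mm thick, lying on the note pad. To be left alone.
- cutters: Side cutters with blue grips, 52 x 109 x 13 mm, loose on the bench. To be left alone.
- tape: Roll of orange tape, 62 mm across, 20 mm high, loose on the bench. To be left alone.
- solder: Green spool of solder wire, 58 mm across, 36 mm high, standing loose on the bench. To be left alone.
- screwdriver: Small screwdriver with a green handle, 153 mm long, loose on the bench. To be left alone.

How it is judged:
By the outcome, as a careful person would: the job done as asked, in the order asked, and still so for the second after the job is handed in, with the robot touching nothing.
It also fails if it takes over 58 s, if anything falls off the work surface, if the arm or the gripper's body presses on something with over 40 N, if the wrist force passes 120 N, or if a joint passes its speed limit or range.

## Working session

There is one attempt and no reset: what is moved stays moved. The work goes in short steps, Python scripts to look and compute and a tool call to move; the robot and the scene stay as the last step left them, time stands still between calls to the robot, and variables do not carry over. Pictures are saved under pics/ and viewed, about 8 in all and at most 12, crops included, and the job is handed in when it is done.

Besides the shell and the picture viewer there is one more tool, called after ">>>" as name([rows], argument=value, ...), one row to a line, values as JSON. step_arm: Moves the arm, as the interface text tells. Its arguments: {"type":"object","properties":{"moves":{"type":"array"},"jaw":{"type":"number"}},"required":["moves"]}

```bash
mkdir -p pics; python3 - <<'E'
from plant import monitor, vision
import cv2,numpy as np,pickle
np.set_printoptions(precision=4,suppress=True)
o=monitor.get_obs();print(o)
for n in("top","scene"):
    p,d=vision.camera(n);c=vision.calibration(n);cv2.imwrite(f"pics/{n}0.png",p);pickle.dump((p,d,c),open(n+".pkl","wb"));print(n,c)
print(vision.calibration("wrist"))
E
```

```text
{'time': 0.0, 'joint_pos': array([-1.3408,  0.0487,  0.0976,  1.622 , -0.    ,  1.443 ]), 'qd': array([-0.0003, -0.0007,  0.0002, -0.0003,  0.0016, -0.0011]), 'joint_efforts': array([ -0.0018, -33.8773,  32.002 ,   0.0201,  -0.0003,   0.    ]), 'eef_pos': array([ 0.1837, -0.4911,  0.2301]), 'ee_rot': array([[ 0.9367,  0.3502, -0.0005],
       [ 0.3502, -0.9367,  0.0023],
       [ 0.0003, -0.0024, -1.    ]]), 'ft_force': array([-0.1254, -0.9487,  0.8226]), 'ft_torque': array([-0.0538, -0.0202,  0.0318]), 'width': 0.08509456239536466}
top {'intrinsics': array([[386.2845,   0.    , 283.262 ],
       [  0.    , 386.2845, 201.2305],
       [  0.    ,   0.    ,   1.    ]]), 'R': array([[ 0.0183, -0.9998,  0.01  ],
       [-0.9991, -0.0187, -0.0371],
       [ 0.0372, -0.0093, -0.9993]]), 't': array([-0.1112,  0.4249,  0.9118])}
scene {'intrinsics': array([[499.1218,   0.    , 274.105 ],
       [  0.    , 499.1218, 203.5159],
       [  0.    ,   0.    ,   1.    ]]), 'R': array([[ 0.8097,  0.5868,  0.0114],
       [ 0.2969, -0.3927, -0.8704],
       [-0.5063,  0.7081, -0.4922]]), 't': array([-0.3097, -0.0986,  1.5417])}
{'intrinsics': array([[325.1923,   0.    , 275.4379],
       [  0.    , 325.1923, 209.9239],
       [  0.    ,   0.    ,   1.    ]]), 'T_tool_cam': array([[ 0.001 , -0.9453, -0.3262,  0.0836],
       [ 1.    ,  0.0008,  0.0005, -0.0011],
       [-0.0003, -0.3262,  0.9453, -0.1436],
       [ 0.    ,  0.    ,  0.    ,  1.    ]])}
```

View pics/top0.png

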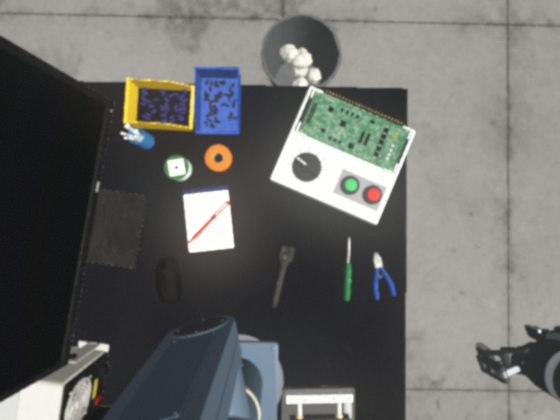

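The top view shows the tester at the upper right: dial at (306,167), start at (350,185), stop at (373,195) and the board behind them. Next I'll measure these and zoom in on the dial.

```bash
cat >h.py <<'E'
import numpy as np,cv2
def ray(c,uv,z):
    K,R,t=c["intrinsics"],np.array(c["R"]),np.array(c["t"])
    d=R.T@np.linalg.inv(K)@np.array([uv[0],uv[1],1.]);o=-R.T@t
    return o+d*(z-o[2])/d[2]
def cent(m):
    n,l,s,c=cv2.connectedComponentsWithStats(m.astype(np.uint8))
    return [(s[i,4],c[i]) for i in range(1,n) if s[i,4]>25]
E
python3 - <<'E'
from h import *;import pickle
np.set_printoptions(precision=4,suppress=True)
for n in("top","scene"):
    p,d,c=pickle.load(open(n+".pkl","rb"));h=cv2.cvtColor(p,cv2.COLOR_BGR2HSV)
    for nm,m in(("g",(h[...,0]>45)&(h[...,0]<80)&(h[...,1]>150)&(h[...,2]>120)),("r",((h[...,0]<8)|(h[...,0]>172))&(h[...,1]>150)&(h[...,2]>120))):
        for a,q in cent(m):
            print(n,nm,a,q,ray(c,q,.072),d[int(q[1]),int(q[0])])
p,d,c=pickle.load(open("top.pkl","rb"))
m=np.zeros(p.shape[:2]);m[145:190,285:328]=p[145:190,285:328].max(2)<100
a,q=max(cent(m),key=lambda x:x[0]);print("dial",a,q,ray(c,q,.056),ray(c,q,.0665))
h,b=p[80:230,265:420],None
a=cv2.resize(p[140:215,265:395],None,fx=5,fy=5,interpolation=cv2.INTER_CUBIC)
s,_,c2=pickle.load(open("scene.pkl","rb"))
X=ray(c,q,.0665);u=c2["intrinsics"]@(c2["R"]@X+c2["t"]);u=u[:2]/u[2];print("scene dial",u)
x,y=u.astype(int);b=cv2.resize(s[max(0,y-50):y+50,max(0,x-60):x+60],None,fx=2.2,fy=2.2,interpolation=cv2.INTER_CUBIC)
W=np.zeros((a.shape[0]+b.shape[0],max(a.shape[1],b.shape[1]),3),np.uint8);W[:a.shape[0],:a.shape[1]]=a;W[a.shape[0]:,:b.shape[1]]=b
cv2.imwrite("pics/z1.png",W)
E
```

```text
top r 101 [373.1089 193.9604] [ 0.4444 -0.3023  0.072 ] 0.8601228
scene g 77 [237.7143 239.6753] [ 0.4694 -0.2563  0.072 ] 1.087363
scene r 42 [ 98.7143 127.2381] [-0.3312 -0.0133  0.072 ] 1.4755731
scene r 41 [287.3902 193.3902] [ 0.435 -0.016  0.072] 1.3950924
scene r 102 [215.0784 247.2745] [ 0.4495 -0.3076  0.072 ] 1.0581028
dial 138 [301.6957 168.3913] [ 0.5004 -0.1434  0.056 ] [ 0.4991 -0.1428  0.0665]
scene dial [279.014  224.1496]
```

View pics/z1.png

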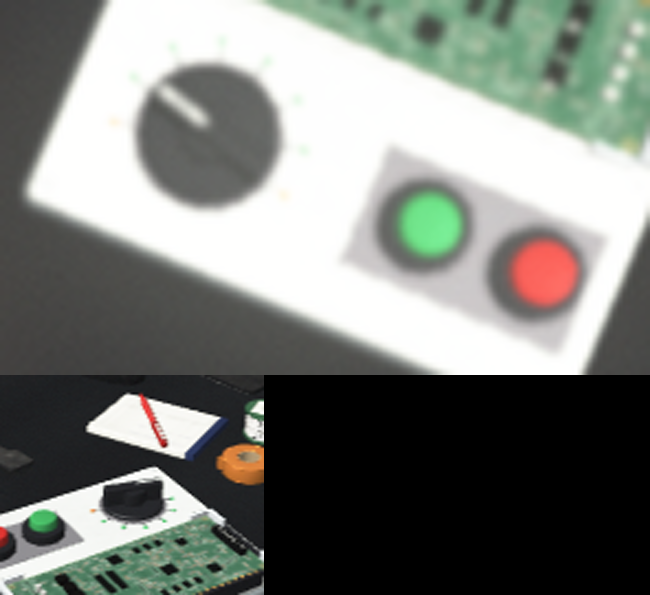

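```bash
cat >>h.py <<'E'
def shift(o,pos,yaw):
    "tool-frame shift (mm) and turn to a straight-down pose with tool x at yaw"
    c,s=np.cos(yaw),np.sin(yaw);T=np.array([[c,s,0],[s,-c,0],[0,0,-1.]])
    R=o["ee_rot"];return R.T@(np.array(pos)-o["eef_pos"])*1e3,cv2.Rodrigues(R.T@T)[0].ravel()
E
python3 - <<'E'
from h import *;import pickle
from plant import monitor
np.set_printoptions(precision=4,suppress=True)
p,d,c=pickle.load(open("top.pkl","rb"))
px=lambda u,v:(265+u/5-.4,140+v/5-.4)
D=ray(c,px(208,136),.056);print("dial",D)
a=ray(c,px(160,90),.077);b=ray(c,px(207,124),.077);v=a-b;print("ptr yaw",np.degrees(np.arctan2(v[1],v[0])),np.linalg.norm(v))
for m in[(115,122),(135,77),(175,47),(222,42),(265,60),(297,100),(305,150),(285,195)]:
    w=ray(c,px(*m),.05)-D;print(np.degrees(np.arctan2(w[1],w[0])),np.linalg.norm(w[:2]))
print("start",ray(c,px(431,225),.072),"stop",ray(c,px(545,273),.072))
e=ray(c,px(430,375),.05)-ray(c,px(28,198),.05);print("front edge yaw",np.degrees(np.arctan2(e[1],e[0])))
y=np.radians(144);P=D-.04*np.array([np.cos(y),np.sin(y),0]);P[2]=.17
print(P,shift(monitor.get_obs(),P,y))
E
```

```text
dial [ 0.5042 -0.1535  0.056 ]
ptr yaw 55.075203703378044 0.02569806518840645
81.43406203235817 0.04265620674029374
50.8664708947237 0.043071488996418626
20.37705235001072 0.044096882092658815
-7.90287339859162 0.04449131138670367
-35.62784386133527 0.044514134158468055
-66.11575701438852 0.04467311766577589
-96.09113319125893 0.04508981247597099
-125.39340492198846 0.044152741315705554
start [ 0.4644 -0.2524  0.072 ] stop [ 0.4439 -0.3034  0.072 ]
front edge yaw -112.72385186840492
[ 0.5366 -0.177   0.17  ] (array([ 440.5423, -170.5673,   60.7092]), array([-0.0009, -0.0025, -2.1555]))
```

>>> step_arm([
  [[440,-170,0,0,0,-2.15],[440,-170,0,0,0,-2.15],[440,-170,0,0,0,-2.15],[440,-170,0,0,0,-2.15],[440,-170,0,0,0,-2.15],[440,-170,0,0,0,-2.15],[440,-170,0,0,0,-2.15],[440,-170,0,0,0,-2.15],[440,-170,0,0,0,-2.15],[440,-170,0,0,0,-2.15]],
], jaw=0)

```text
time: 1.1
eef_pos: [0.5386, -0.1749, 0.2302]
ee_rot: [[-0.293, 0.956, -0.0], [0.956, 0.293, 0.002], [0.002, 0.0, -1.0]]
ft_force: [-1.0, -0.7, -0.7]
width: -0.0
```

```bash
python3 - <<'E'
from h import *
from plant import monitor
np.set_printoptions(precision=4,suppress=True)
o=monitor.get_obs();print(o["joint_pos"],shift(o,[.5366,-.177,.17],np.radians(144)))
E
```

```text
[-0.4333  0.1578  0.2154  1.6296  0.0014  0.8403] (array([-1.4977, -2.5279, 60.1689]), array([ 0.0007, -0.0017, -0.6452]))
```

>>> step_arm([
  [[-1,-2,20,0,0,-0.13],[-1,-2,40,0,0,-0.26],[-1,-2,60,0,0,-0.39],[-1,-2,60,0,0,-0.52],[-1,-2,60,0,0,-0.645],[-1,-2,60,0,0,-0.645],[-1,-2,60,0,0,-0.645],[-1,-2,60,0,0,-0.645],[-1,-2,60,0,0,-0.645],[-1,-2,60,0,0,-0.645]],
])

```text
time: 2.1
eef_pos: [0.5349, -0.18, 0.1715]
ee_rot: [[-0.802, 0.597, 0.0], [0.597, 0.802, -0.0], [-0.0, 0.0, -1.0]]
ft_force: [0.9, -0.1, 0.3]
width: -0.0001
```

```bash
cat >>h.py <<'E'
def wray(o,c,uv,z):
    K=c["intrinsics"];T=c["T_tool_cam"];x=(uv[0]-K[0,2])/K[0,0];y=(uv[1]-K[1,2])/K[1,1];th=np.hypot(x,y)+1e-12
    d=np.array([x/th*np.sin(th),y/th*np.sin(th),np.cos(th)]);R=o["ee_rot"]
    d=R@T[:3,:3]@d;q=o["eef_pos"]+R@T[:3,3];return q+d*(z-q[2])/d[2]
E
python3 - <<'E'
from h import *;import pickle
from plant import monitor,vision
np.set_printoptions(precision=4,suppress=True)
o=monitor.get_obs();p,d=vision.camera("wrist");c=vision.calibration("wrist")
print(o["eef_pos"],o["ee_rot"],o["time"]);pickle.dump((o,p,d,c),open("w1.pkl","wb"));cv2.imwrite("pics/w1.png",p)
E
```

```text
[ 0.5349 -0.18    0.1715] [[-0.8024  0.5968  0.0003]
 [ 0.5968  0.8024 -0.0001]
 [-0.0003  0.0001 -1.    ]] 2.1
```

View pics/w1.png

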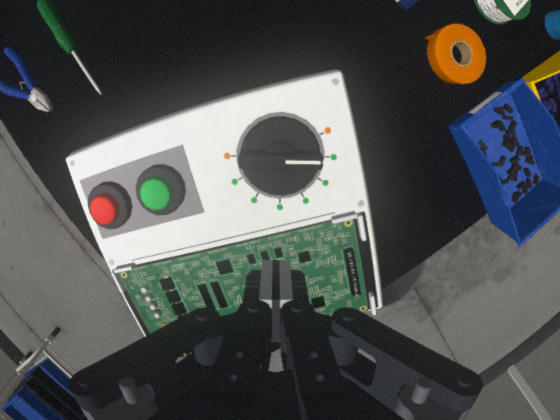

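The dial is clear here: skirt centred near (281,156), and the white pointer line at (286..322,162) is on the second mark (333,157). The sixth mark, the target, is at (253,200). Start is at (154,194), and the fingers are shut at (275,265).

```bash
python3 - <<'E'
from h import *;import pickle
np.set_printoptions(precision=4,suppress=True)
o,p,d,c=pickle.load(open("w1.pkl","rb"));h=cv2.cvtColor(p,cv2.COLOR_BGR2HSV)
roi=np.zeros(p.shape[:2],bool);roi[105:215,215:345]=1
n,l,s,q=cv2.connectedComponentsWithStats((roi&(h[...,1]>100)&(h[...,2]>60)).astype(np.uint8))
M=np.array([wray(o,c,q[i],.05)for i in range(1,n)if 8<s[i,4]<80 and 25<np.hypot(*(q[i]-[281,156]))<70])
A=np.c_[2*M[:,:2],np.ones(len(M))];k=np.linalg.lstsq(A,(M[:,:2]**2).sum(1),rcond=None)[0];D=k[:2];print("dial",D,"r",np.sqrt(k[2]+D@D))
print(np.degrees(np.arctan2(*(M[:,:2]-D).T[::-1])),len(M))
m=roi&(p.min(2)>190);m[:,:]&=(np.hypot(*np.meshgrid(np.arange(560)-281,np.arange(420)-156))<41)
a,g=max(cent(m),key=lambda x:x[0]);yx=np.argwhere(m);X=np.array([wray(o,c,(x,y),.077)[:2]for y,x in yx if abs(x-g[0])<25 and abs(y-g[1])<8])
v=np.linalg.svd(X-X.mean(0))[2][0];print("bar line",a,g,X.mean(0)-D,np.degrees(np.arctan2(v[1],v[0])))
hs=(h[...,0]>45)&(h[...,0]<80)&(h[...,1]>150)&(h[...,2]>100);hs[:,:120]=0;hs[:,205:]=0;hs[215:]=0
a,g=max(cent(hs),key=lambda x:x[0]);print("start",a,g,wray(o,c,g,.072))
print("depths",[d[v,u]for u,v in((154,194),(210,140),(300,162))])
T=c["T_tool_cam"]
E
```

```text
dial [ 0.5041 -0.1525] r 0.04432656221107425
[  82.6646 -126.9976   52.744   -96.9937   22.643   -67.1498   -7.0872
  -37.1726] 8
bar line 102 [302.5 162. ] [0.0101 0.0131] 53.893597647769646Traceback (most recent call last):
  File "<stdin>", line 13, in <module>
ValueError: max() iterable argument is empty
```

>>> step_arm([
  [[5,-11,0,0,0,0],[11,-21,0,0,0,0],[11,-21,20,0,0,0],[11,-21,40,0,0,0],[11,-21,60,0,0,0],[11,-21,80,0,0,0],[11,-21,95,0,0,0],[11,-21,107,0,0,0],[11,-21,107,0,0,0],[11,-21,107,0,0,0]],
])

```text
time: 3.15
eef_pos: [0.5135, -0.1904, 0.0647]
ee_rot: [[-0.803, 0.596, 0.0], [0.596, 0.803, -0.0], [-0.0, -0.0, -1.0]]
ft_force: [0.0, 0.6, 0.2]
width: 0.0001
```

```bash
cat > st.py <<'E'
from h import *;import sys
from plant import monitor,vision
np.set_printoptions(precision=4,suppress=True)
D=np.array([.5041,-.1525])
o=monitor.get_obs();R=o["ee_rot"];v=np.r_[o["eef_pos"][:2]-D,0]
print(o["time"],"rel dial in tool mm",(R.T@v)[:2]*1e3,"z",o["eef_pos"][2],"yaw",np.degrees(np.arctan2(R[1,0],R[0,0])),"F",o["ft_force"],"j",o["joint_pos"])
if len(sys.argv)>1:
    p,d=vision.camera(sys.argv[1]);cv2.imwrite(f"pics/{sys.argv[2]}.png",p)
    import pickle;pickle.dump((o,p,d,vision.calibration(sys.argv[1])),open(sys.argv[2]+".pkl","wb"))
E
python3 st.py wrist w2
```

```text
3.15 rel dial in tool mm [-30.1363 -24.8478] z 0.0646606182206895 yaw 143.39160036559915 F [0.0076 0.5967 0.204 ] j [-0.4776  0.1352 -0.14    1.2953 -0.      0.1614]
```

View pics/w2.png

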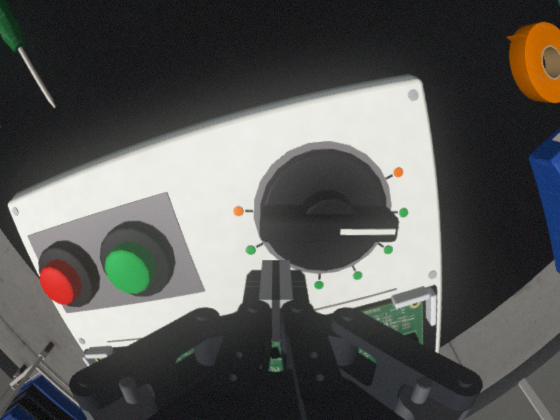

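The shut fingers (tip at 275,265) stand behind the non-pointer end of the bar, with a gap of about 12 mm and nothing touched. I'll start the push.

>>> step_arm([
  [[4,0,0,0,0,0],[8,0,0,0,0,0],[12,0,0,0,0,0],[14,-1,0,0,0,0.07],[16,-2,0,0,0,0.14],[18,-3,0,0,0,0.21],[20,-4,0,0,0,0.28],[22,-4.5,0,0,0,0.35],[24,-5,0,0,0,0.42],[26,-5,0,0,0,0.49]],
])

```text
time: 4.2
eef_pos: [0.4895, -0.1786, 0.0646]
ee_rot: [[-0.425, 0.905, 0.0], [0.905, 0.425, -0.0], [-0.0, 0.0, -1.0]]
ft_force: [0.7, -1.2, -0.6]
width: -0.0001
```

```bash
python3 st.py wrist w3
```

```text
4.2 rel dial in tool mm [-17.4304 -24.3723] z 0.06464807000793447 yaw 115.1641452311799 F [ 0.6796 -1.1712 -0.5681] j [-0.4787  0.0672 -0.2135  1.2896 -0.0001  0.6529]
```

View pics/w3.png

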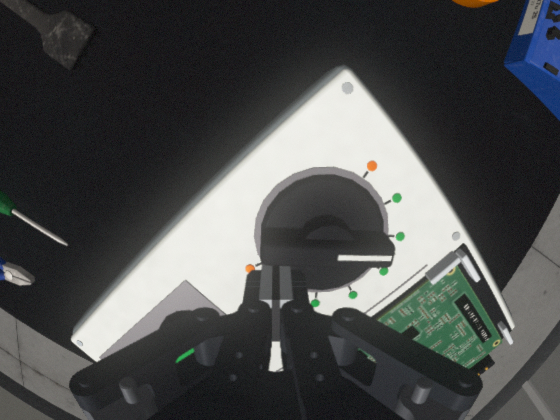

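The bar has followed the finger and the pointer is at the third mark. Next I'll push another 40° along the arc.

>>> step_arm([
  [[1.8,-1.2,0,0,0,0.07],[3.6,-2.2,0,0,0,0.14],[5.6,-3.1,0,0,0,0.21],[7.6,-3.9,0,0,0,0.28],[9.6,-4.5,0,0,0,0.35],[11.7,-5,0,0,0,0.42],[13.8,-5.3,0,0,0,0.49],[15.9,-5.5,0,0,0,0.56],[18,-5.5,0,0,0,0.63],[20.2,-5.4,0,0,0,0.7]],
])

```text
time: 5.25
eef_pos: [0.4762, -0.1642, 0.0647]
ee_rot: [[0.257, 0.966, 0.0], [0.966, -0.257, -0.004], [-0.003, 0.001, -1.0]]
ft_force: [1.1, -4.5, -1.3]
width: -0.0002
```

```bash
python3 st.py
```

```text
5.25 rel dial in tool mm [-18.4638 -24.0045] z 0.06466931403028936 yaw 75.09612571635577 F [ 1.0782 -4.5304 -1.3109] j [-0.4633  0.0212 -0.2611  1.2865 -0.0031  1.3676]
```

>>> step_arm([
  [[1.8,-1.2,0,0,0,0.07],[3.6,-2.2,0,0,0,0.14],[5.6,-3.1,0,0,0,0.21],[7.6,-3.9,0,0,0,0.28],[9.6,-4.5,0,0,0,0.35],[11.7,-5,0,0,0,0.42],[13.8,-5.3,0,0,0,0.49],[15.9,-5.5,0,0,0,0.56],[18,-5.5,0,0,0,0.63],[20.2,-5.4,0,0,0,0.7]],
])

```text
time: 6.25
eef_pos: [0.4755, -0.1424, 0.0645]
ee_rot: [[0.819, 0.573, -0.001], [0.573, -0.819, -0.002], [-0.001, 0.001, -1.0]]
ft_force: [-1.3, -1.7, -0.8]
width: 0.0004
```

```bash
python3 st.py wrist w4
```

```text
6.25 rel dial in tool mm [-17.5979 -24.6742] z 0.06451176237154982 yaw 34.994023260309724 F [-1.2694 -1.7089 -0.7718] j [-0.425   0.0044 -0.2783  1.288  -0.0017  2.1058]
```

View pics/w4.png

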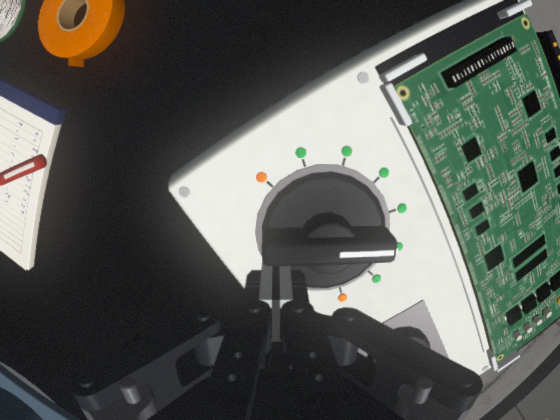

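The bar lies flat against the finger, just past half way between marks 5 (402,208) and 6 (399,246). I'll go on about 7° slowly so it snaps, then hold.

>>> step_arm([
  [[0.5,-0.3,0,0,0,0.02],[0.9,-0.6,0,0,0,0.035],[1.4,-0.9,0,0,0,0.053],[1.8,-1.2,0,0,0,0.07],[2.3,-1.5,0,0,0,0.087],[2.7,-1.7,0,0,0,0.105],[3.2,-2,0,0,0,0.122],[3.2,-2,0,0,0,0.122],[3.2,-2,0,0,0,0.122],[3.2,-2,0,0,0,0.122]],
])

```text
time: 7.3
eef_pos: [0.4775, -0.1384, 0.0643]
ee_rot: [[0.882, 0.471, -0.0], [0.471, -0.882, 0.0], [-0.0, -0.0, -1.0]]
ft_force: [-0.7, 0.2, -0.1]
width: -0.0006
```

```bash
python3 st.py
```

```text
7.3 rel dial in tool mm [-16.8452 -24.9572] z 0.06429972805705148 yaw 28.123241230364805 F [-0.6782  0.2149 -0.1221] j [-0.4172  0.0064 -0.2767  1.2877  0.      2.2336]
```

>>> step_arm([
  [[-4,0,0,0,0,0],[-8,0,0,0,0,0],[-10,0,0,0,0,0],[-10,0,-20,0,0,0],[-10,0,-50,0,0,0],[-10,0,-80,0,0,0],[-10,0,-100,0,0,0],[-10,0,-100,0,0,0],[-10,0,-100,0,0,0],[-10,0,-100,0,0,0]],
])

```text
time: 8.3
eef_pos: [0.4678, -0.1428, 0.1627]
ee_rot: [[0.882, 0.471, -0.002], [0.471, -0.882, 0.001], [-0.002, -0.002, -1.0]]
ft_force: [0.5, -0.8, -0.5]
width: -0.0001
```

```bash
python3 st.py wrist w5
```

```text
8.3 rel dial in tool mm [-27.4555 -25.657 ] z 0.16272924142044543 yaw 28.11732699305389 F [ 0.5038 -0.8018 -0.495 ] j [-0.4335 -0.0473 -0.1323  1.4884 -0.      2.2174]
```

View pics/w5.png

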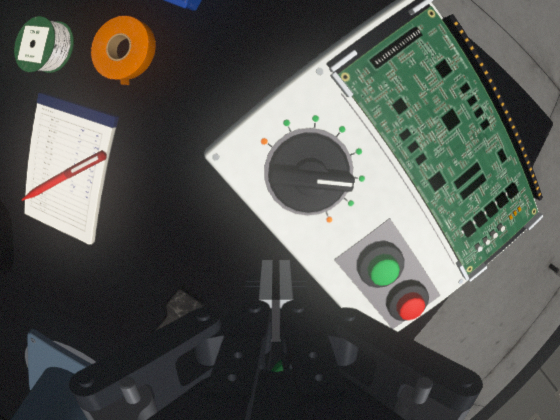

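The pointer line, (318,182) to (352,184), appears to be on mark 6 (362,178), and start is at (385,271). I'll check the numbers.

```bash
python3 - <<'E'
from h import *;import pickle
np.set_printoptions(precision=4,suppress=True)
from plant import monitor
o,p,d,c=pickle.load(open("w5.pkl","rb"));h=cv2.cvtColor(p,cv2.COLOR_BGR2HSV)
m=p.min(2)>170;m&=(np.hypot(*np.meshgrid(np.arange(560)-310,np.arange(420)-172))<46)
m[:172]=0;m[195:]=0;m[:,:312]=0;m[:,355:]=0
a,g=max(cent(m),key=lambda x:x[0]);X=np.array([wray(o,c,(x,y),.077)[:2]for y,x in np.argwhere(m)])
v=np.linalg.svd(X-X.mean(0))[2][0];print("bar",a,g,X.mean(0)-[.5041,-.1525],np.degrees(np.arctan2(v[1],v[0])))
hs=(h[...,0]>45)&(h[...,0]<80)&(h[...,1]>120)&(h[...,2]>90);hs[:225]=0;hs[310:]=0;hs[:,:350]=0;hs[:,420:]=0
a,g=max(cent(hs),key=lambda x:x[0]);S=wray(o,c,g,.072);print("start",a,g,S)
r=((h[...,0]<8)|(h[...,0]>172))&(h[...,1]>120);r[:270]=0;r[330:]=0;r[:,:380]=0;r[:,440:]=0
a,g=max(cent(r),key=lambda x:x[0]);Q=wray(o,c,g,.072);print("stop",a,g,Q,np.linalg.norm(S-Q))
n=monitor.get_obs();y=np.radians(28.1);print(shift(n,[S[0],S[1],.16],y))
E
```

```text
bar 120 [334.1667 182.8083] [ 0.0068 -0.0176] -67.7423213831998
start 559 [384.7138 271.9839] [ 0.4642 -0.2503  0.072 ]
stop 567 [410.5009 306.2046] [ 0.4451 -0.2978  0.072 ] 0.05124903270894008
(array([-53.7038,  93.2245,   2.3586]), array([-0.0025,  0.0019,  0.0002]))
```

The dial reads -67.7° against -67.1° for stop 6, so exactly four clicks. Next I'll move over start, turning so the jaw axis lies across the start–stop line.

>>> step_arm([
  [[-15,30,0,0,0,-0.14],[-30,55,0,0,0,-0.28],[-45,80,0,0,0,-0.42],[-54,96,0,0,0,-0.56],[-54,96,0,0,0,-0.7],[-54,96,20,0,0,-0.7],[-54,96,45,0,0,-0.7],[-54,96,65,0,0,-0.7],[-54,96,75,0,0,-0.7],[-54,96,75,0,0,-0.7]],
])

```text
time: 9.35
eef_pos: [0.4644, -0.2519, 0.0863]
ee_rot: [[0.371, 0.929, -0.005], [0.929, -0.371, 0.003], [0.001, -0.006, -1.0]]
ft_force: [-0.7, -0.2, -0.5]
width: 0.0001
```

```bash
python3 st.py wrist w6
```

```text
9.35 rel dial in tool mm [-107.0137   -0.034 ] z 0.08627273524014625 yaw 68.22784752122986 F [-0.6981 -0.2225 -0.5182] j [-0.624   0.0809 -0.1552  1.3407  0.      1.3268]
```

View pics/w6.png

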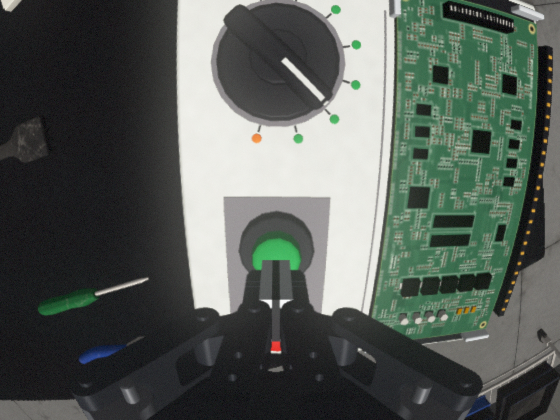

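The fingers are centred over the green cap (275,250), and the pointer at (327,103) is on mark 6 (335,119), with 7 at (298,138) and 8 at (257,138). Pressing gradually.

>>> step_arm([
  [[0,0,6,0,0,0],[0,0,12,0,0,0],[0,0,14,0,0,0],[0,0,16,0,0,0],[0,0,17.5,0,0,0],[0,0,19,0,0,0],[0,0,20,0,0,0],[0,0,20.5,0,0,0],[0,0,21,0,0,0],[0,0,21,0,0,0]],
])

```text
time: 10.4
eef_pos: [0.4664, -0.2534, 0.0687]
ee_rot: [[0.371, 0.929, 0.0], [0.929, -0.371, -0.0], [-0.0, 0.001, -1.0]]
ft_force: [-0.2, 0.0, 3.8]
width: 0.0004
```

>>> step_arm([
  [[0,0,0.5,0,0,0],[0,0,1,0,0,0],[0,0,1.5,0,0,0],[0,0,2,0,0,0],[0,0,2.5,0,0,0],[0,0,3,0,0,0],[0,0,3.5,0,0,0],[0,0,4,0,0,0],[0,0,4,0,0,0],[0,0,4,0,0,0]],
])

```text
time: 11.4
eef_pos: [0.4665, -0.2534, 0.066]
ee_rot: [[0.371, 0.929, 0.001], [0.929, -0.371, -0.001], [-0.0, 0.001, -1.0]]
ft_force: [-3.2, 3.0, 10.3]
width: -0.0
```

>>> step_arm([
  [[0,0,0.5,0,0,0],[0,0,1,0,0,0],[0,0,1.5,0,0,0],[0,0,2,0,0,0],[0,0,2,0,0,0],[0,0,2,0,0,0],[0,0,2,0,0,0],[0,0,2,0,0,0],[0,0,2,0,0,0],[0,0,2,0,0,0]],
])

```text
time: 12.4
eef_pos: [0.4666, -0.2534, 0.0658]
ee_rot: [[0.371, 0.929, 0.001], [0.929, -0.371, -0.001], [-0.001, 0.002, -1.0]]
ft_force: [-5.2, 3.7, 17.2]
width: -0.0003
```

The end stop is reached: the force rose from 10 to 17 N with only 0.2 mm more travel. Now I'll release slowly and lift clear.

>>> step_arm([
  [[0,0,-4,0,0,0],[0,0,-8,0,0,0],[0,0,-12,0,0,0],[0,0,-18,0,0,0],[0,0,-30,0,0,0],[0,0,-50,0,0,0],[0,0,-75,0,0,0],[0,0,-100,0,0,0],[-30,0,-120,0,0,0],[-30,0,-120,0,0,0]],
])

```text
time: 13.4
eef_pos: [0.4562, -0.2847, 0.1867]
ee_rot: [[0.373, 0.928, 0.005], [0.928, -0.373, -0.006], [-0.004, 0.007, -1.0]]
ft_force: [0.5, 0.9, -1.0]
width: -0.0002
```

```bash
python3 st.py wrist w7; python3 - <<'E'
from plant import vision;import cv2
p,d=vision.camera("top");cv2.imwrite("pics/t7.png",p)
E
python3 - <<'E'
import cv2,numpy as np
a=cv2.imread("pics/w7.png");b=cv2.imread("pics/t7.png")[70:320,110:420]
W=np.zeros((420,790,3),np.uint8);W[:,:480]=a[:,40:520];W[:250,480:]=b;cv2.imwrite("pics/f.png",W)
E
```

```text
13.4 rel dial in tool mm [-140.5247    4.9076] z 0.18668485199355608 yaw 68.0866965298136 F [ 0.4583  0.9333 -1.0152] j [-0.6817  0.0665  0.0299  1.5261 -0.0016  1.2715]
```

View pics/f.png

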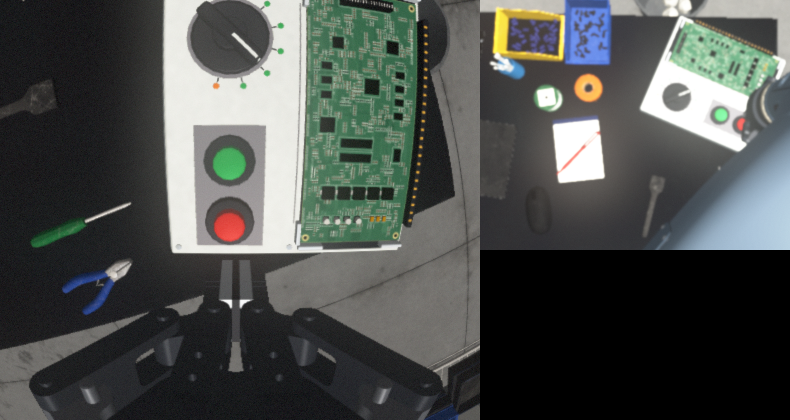

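The start button is up and the pointer is still on mark 6 (267,73 in the wrist view, with 7 and 8 after it). The board and loose items haven't moved, and the arm is clear, so I'm handing in.

```bash
python3 -c "
from plant import job;print(job.close_job())"
```

```text
the job is handed in; nothing more can be done
None
```

I pushed the dial four clicks clockwise, from the second stop to the sixth. I did it with the shut fingertips against the side of the bar's non-pointer end. Then I pressed start fully down, let it come up and lifted clear, and handed in at about 13.5 s.

- **Dial:** before the press, the bar measured -67.7° against -67.1° for the sixth mark. The final picture still shows the pointer there.
- **Start:** the fingertip reached 66 mm, the fully-down height. The force then rose from 10 to 17 N with only 0.2 mm more travel, so it was on its end stop. The final picture shows the button up again.
- **Surroundings:** the stop button was not touched, and the board and loose items look unmoved by eye in the last pictures. The arm hides part of the final top view, but the wrist view covers that area.
- **Disagreement:** the start and stop buttons measured 51 mm apart in one oblique view instead of the 55 mm given. I put this down to the cap sides being counted, so I used an averaged position, and the wrist view showed the fingers centred on the cap before pressing.

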